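# Dark reading: shut the covers, balance the beam flap

### The arm

A 6-joint arm with a two-finger parallel gripper is mounted at the origin on the work surface. World frame = base frame: x ahead of the robot, y to its left, z up, the work surface at z = 0. Lengths are in m, angles in rad, forces in N, time in s.
With the tool pointing down it reaches from about 0.275 to 0.875 m from the base axis. Payload 12.5 kg.
Tool frame: the origin (TCP) lies at the very end of the fingers, on their centre line; the grasp point (between the pads) lies 19 mm behind it; z points along the fingers, y is the line along which they close (so a half turn about z gives the same grasp; the last joint's range is limited). The gripper opens to 85 mm and grips with 20 to 120 N. Pads are 22 mm wide; open, the fingers measure 114 mm over their backs; the gripper's body (76 mm by 85 mm) begins 54 mm behind the grasp point. The pads swing forward as they close: fully open they stand 13 mm farther back than shut.
Start: joints at [-1.202, 0.351, 1.652, -0, 1.139, -0.085], TCP at [0.241, -0.494, 0.231] pointing down, gripper open.
Joint ranges: [-2.75, 2.75], [-0.79, 2.1], [0.01, 2.65], [-1.57, 4.71], [0.07, 3.14], [-2.87, 2.87]. Speed limits (rad/s): [2.22, 2.22, 2.79, 3.14, 3.14, 3.14].

### API

Orientations are given as a 3x3 rotation matrix whose columns are the frame's x, y, z axes.
In Python, from bench import manip gives the robot as it stands. Calls block until the motion is done:
- manip.move_ptp(position, orientation): joint-space move of the TCP to a pose.
- manip.move_l(position, attitude=None, max_speed=0.15): straight line of the TCP; attitude=None keeps the orientation; max_speed is the mean speed in m/s.
- manip.move_j(angles): joint-space move.
- manip.set_gripper(opening, effort=None): opening from 0.0 (shut) to 1.0 (fully open); effort is the grip in N (None keeps the last); returns when the fingers have stopped.
- manip.dwell(seconds).
- manip.inverse_kinematics(position, orientation): joint angles nearest the present ones, or None.
- manip.grab_frame(name): name is "scene" or "top"; returns (picture, depth): 400x640x3 uint8, red, green, blue; 400x640 float32, m along the optical axis (not along the pixel's ray), 0 where there is no reading.
- manip.get_calibration(name): a dict with "camera_matrix" (3x3 intrinsics, pixels), "k1" (the pictures are not rectified: a ray, as slopes to the right and down, at radius r is drawn at 1 + k1 r^2 times it, then the intrinsics apply), "R" (3x3) and "t" (3): a world point X has camera coordinates R X + t. Camera axes: x right, y down, z forward; pixel columns grow to the right and rows downward; lengths in m; the calibration is good to about 2 mm. A picture is of the moment at which its call begins. get_calibration takes no time and is no camera call.
A pose or a line that the arm cannot do raises manip.Unreachable and nothing moves.
- manip.sign_off(): hands the job in; it is judged then, once.
Trained networks look in the newest picture that a camera, given by its name, has taken for a name from the list of things; names that differ only in an ending like _2 or _b are one class to them, and where a whole thing is asked for, a point or a joint stands for the part that bears it (a point fixed in the world has none). Each returns a list of dicts, best first, with "confidence" (0 to 1); they miss things now and then, are a little off and sometimes report something else, mostly with a low value. They report only what shows in the picture. A call takes as long as a camera call. They do not tell look-alikes from the thing itself.
- manip.look_for(camera, name): "at" ([x, y, z] in m, in world coordinates, good to about 4 mm: the middle of the surface that is visible of it).
Readings, each from a call of its own:
- manip.current_time(): time.
- manip.current_qpos(): joint angles.
- manip.current_joint_vel(): joint speeds.
- manip.current_joint_torque(): joint torques, N m.
- manip.current_ee_pos(): TCP position.
- manip.current_tcp_rot(): TCP orientation.
- manip.current_force(): force on the tool from outside, world axes, zero at the start.
- manip.current_ft_torque(): the same for the moment, N m.
- manip.current_grip_width(): opening from 0.0 (shut) to 1.0 (fully open).
- manip.current_grip_force(): force on a finger pad.
Only numpy, scipy, OpenCV 4.12 (cv2) and the standard library are available. Lean on these libraries where they do the work, as an engineer would, in place of code of your own. Each camera call takes 0.05 s, during which the arm holds its last target. There are 200 camera calls.

### The job

Get the photometer ready for a stray-light reading: press the blue lamp cover and the red detector cover down until each snaps shut and stays shut by itself. Then pinch the orange bar of the beam flap, swing the flap upright to its balance point and finish while still gripping it there, motionless, so that it falls neither way; do not let it tip over to its other side. Leave the other things on the bench where they are.

Things in the scene. Friction and masses are not known exactly. Their poses are not given: they have to be found in the camera images.
- flap_stand: stand of the beam flap, fixed to the bench: aluminium base 170 (its x) x 150 (its y) x 12 mm with two dark cheeks 82 mm high and, 60 mm before and behind the hinge, two black rubber-covered stop hoops 130 mm high; origin at the centre of its underside, z up, hinge axis along its y
- flap (a joint): angle of the flap (rad): 0 = upright, which is its balance point; positive leans to the stand's +x. It turns freely, without friction or spring, and falls from either side of upright to a stop at -0.7 or +0.7; it starts lying on one of the stops
- flap_plate: the flap: white plate 100 wide x 94 high x 6 mm with a round amber filter, carrying an orange round bar on two steel arms; 110 to 200 g; origin at the middle of the hinge line, z from the hinge to the bar
- flap_bar (a point): middle of the orange bar: 10 mm in diameter, parallel to the hinge (along the stand's y), 155 mm from the hinge, 80 mm free between its arms and 55 mm of open space between bar and plate. 220 mm above the bench when the flap is upright, about 184 mm on a stop. It can be pinched from above across the bar and turns within the fingers as it is led round
- flap_hinge (a point): middle of the flap's hinge line, 65 mm above the stand's origin; fixed
- lamp_housing: grey lamp housing with dark cooling fins, fixed to the bench, 110 (its x) x 100 (its y) x 85 mm high; origin at the centre of its underside, x from the free edge of its cover towards the cover's hinge, z up
- lamp_cover (a joint): hinge of its cover (rad): 0 = fully shut, positive = lifted; starts 0.4 to 0.75. The hinge is springy: a cover that has not snapped in stands open at 0.2 or more. Pushing it slowly (25 mm/s) down on the press pad takes 4 to 5 N, with short peaks of up to 10 N when pushed faster, and carries it past a spring catch, which begins near 0.2 and then holds it shut at 0 to 0.03 by itself
- lamp_lid: the blue cover plate, 92 long x 100 wide x 6 mm thick, with a black rubber press pad 30 x 50 mm whose centre is 50 mm from the hinge; origin at the middle of the hinge line on the plate's underside; when shut the plate runs along the housing's -x and its top is 6 mm above the housing, i.e. 91 mm above the bench
- lamp_hinge (a point): middle of that cover's hinge line: 85 mm above the bench, 35 mm along +x from the housing's origin; the hinge axis is the housing's y
- lamp_edge (a point): middle of the cover's free edge, top face, 90 mm from the hinge
- detector_housing: low white detector housing, fixed to the bench, 110 (its x) x 100 (its y) x 60 mm high; origin at the centre of its underside, x from the free edge of its cover towards the cover's hinge, z up
- detector_cover (a joint): hinge of its cover (rad): 0 = fully shut, positive = lifted; starts 0.4 to 0.75. The hinge is springy: a cover that has not snapped in stands open at 0.2 or more. Pushing it slowly (25 mm/s) down on the press pad takes 4 to 5 N, with short peaks of up to 10 N when pushed faster, and carries it past a spring catch, which begins near 0.2 and then holds it shut at 0 to 0.03 by itself
- detector_lid: the red cover plate, 92 long x 100 wide x 6 mm thick, with a black rubber press pad 30 x 50 mm whose centre is 50 mm from the hinge; origin at the middle of the hinge line on the plate's underside; when shut the plate runs along the housing's -x and its top is 6 mm above the housing, i.e. 66 mm above the bench
- detector_hinge (a point): middle of that cover's hinge line: 60 mm above the bench, 35 mm along +x from the housing's origin; the hinge axis is the housing's y
- detector_edge (a point): middle of the cover's free edge, top face, 90 mm from the hinge
- solvent: bystander: closed amber bottle 70 mm diameter, 120 mm high; origin under its centre
- beaker: bystander: glass beaker 72 mm diameter, 90 mm high; origin under its centre
- lens_cap: bystander: yellow cap 40 mm diameter, 15 mm high; origin under its centre
- lens_ring: bystander: green ring 50 mm diameter, 12 mm high; origin under its centre
- jar: bystander: white jar 60 mm diameter, 70 mm high; origin under its centre
There are look-alikes about, which are no part of the job. Leave any green or yellow look-alike of the detector_housing alone.

How it is judged:
By the outcome, as a careful person would: the job done as asked, in the order asked, and still so for the second after the job is handed in, while the arm keeps its last pose, push and grip.
It also fails if it takes over 64 s, if anything falls off the work surface, if the arm or the gripper's body presses on something with over 40 N, if the wrist force passes 120 N, or if a joint passes its speed limit or range.

## Working session

There is one attempt and no reset: what is moved stays moved. The work goes in short steps, each a Python script; the robot and the scene stay as the last script left them, time stands still between calls to the robot, and variables do not carry over. Pictures are saved under pics/ and viewed, at most 10 in all, crops included, and the job is handed in when it is done.

```bash
mkdir -p pics; cat > h.py <<'E'
import numpy as np, cv2
from bench import manip as m
def save(name,fn):
    p,d=m.grab_frame(name); cv2.imwrite('pics/'+fn,p[:,:,::-1]); np.savez('pics/'+fn+'.npz',p=p,d=d); return p,d
def cloud(cam,d):
    c=m.get_calibration(cam);K=np.array(c['camera_matrix']);k=c['k1']
    v,u=np.mgrid[0:d.shape[0],0:d.shape[1]]
    x=(u-K[0,2])/K[0,0];y=(v-K[1,2])/K[1,1];xu,yu=x.copy(),y.copy()
    for _ in range(10):
        s=1+k*(xu**2+yu**2);xu=x/s;yu=y/s
    P=np.dstack([xu*d,yu*d,d])
    P=(P-np.array(c['t']))@np.array(c['R'])
    P[d<=0]=np.nan
    return P
def proj(cam,X):
    c=m.get_calibration(cam);K=np.array(c['camera_matrix'])
    q=np.array(c['R'])@X+np.array(c['t']);s=q[:2]/q[2];s=s*(1+c['k1']*(s@s));return K[:2,:2]@s+K[:2,2]
E
python3 - <<'E'
from h import *
for c in('scene','top'):
    save(c,c+'1.png')
    for n in ['flap_bar','flap_plate','flap_stand','lamp_lid','lamp_edge','lamp_housing','detector_lid','detector_edge','detector_housing','solvent','beaker','jar']:
        for r in m.look_for(c,n):
            if r['confidence']>.3: print(c,n,np.round(r['at'],3),round(r['confidence'],2),np.round(proj(c,np.array(r['at']))))
print(m.current_time())
E
```

```text
scene flap_bar [0.586 0.033 0.134] 0.57 [364. 206.]
scene flap_plate [0.583 0.033 0.132] 0.97 [363. 206.]
scene flap_stand [0.592 0.02  0.042] 0.68 [362. 236.]
scene lamp_lid [0.497 0.28  0.114] 0.78 [385. 168.]
scene lamp_housing [0.515 0.257 0.084] 0.57 [385. 181.]
scene detector_lid [ 0.257 -0.27   0.068] 0.95 [202. 234.]
scene detector_lid [0.316 0.206 0.068] 0.91 [325. 173.]
scene detector_lid [ 0.439 -0.292  0.081] 0.78 [242. 260.]
scene detector_lid [ 0.278 -0.481  0.068] 0.72 [142. 277.]
scene detector_edge [ 0.282 -0.483  0.071] 0.88 [141. 277.]
scene detector_edge [ 0.252 -0.269  0.067] 0.82 [201. 233.]
scene detector_edge [0.31  0.206 0.066] 0.69 [324. 173.]
scene detector_housing [0.334 0.182 0.055] 0.85 [325. 181.]
scene detector_housing [ 0.284 -0.287  0.06 ] 0.7 [204. 242.]
scene detector_housing [ 0.315 -0.491  0.057] 0.64 [148. 289.]
scene detector_housing [ 0.456 -0.3    0.066] 0.57 [245. 269.]
scene solvent [0.649 0.243 0.062] 0.83 [420. 202.]
scene beaker [ 0.643 -0.24   0.067] 0.74 [318. 286.]
scene jar [0.545 0.428 0.047] 0.52 [419. 172.]
top flap_bar [0.546 0.0
[... 695 characters left out ...]
[ 0.26  -0.28   0.069] 0.83 [397. 258.]
top detector_edge [0.312 0.212 0.066] 0.6 [259. 240.]
top detector_housing [ 0.287 -0.469  0.066] 0.77 [452. 252.]
top detector_housing [ 0.431 -0.286  0.077] 0.67 [400. 209.]
top detector_housing [ 0.265 -0.275  0.071] 0.66 [396. 257.]
top detector_housing [0.315 0.205 0.066] 0.63 [261. 239.]
top detector_housing [0.546 0.043 0.117] 0.36 [307. 173.]
top detector_housing [ 0.637 -0.238  0.049] 0.31 [386. 153.]
top solvent [0.622 0.259 0.083] 0.56 [248. 153.]
top solvent [0.542 0.05  0.121] 0.47 [305. 174.]
top solvent [ 0.431 -0.288  0.085] 0.43 [401. 209.]
top beaker [0.623 0.257 0.084] 0.46 [248. 152.]
top jar [0.539 0.436 0.07 ] 0.78 [199. 175.]
1.3
```

```bash
python3 -c "
import cv2,numpy as np
" ; ls pics
```

```text
scene1.png
scene1.png.npz
top1.png
top1.png.npz
```

View pics/scene1.png

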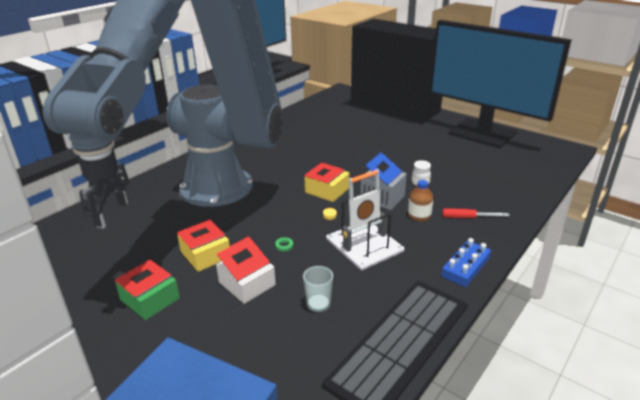

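View pics/top1.png

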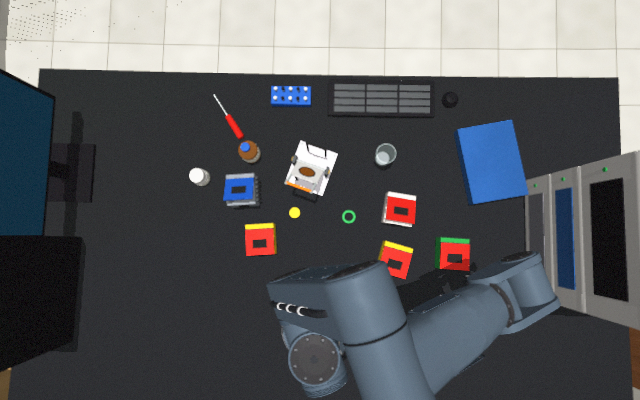

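The scene picture shows red-covered boxes at (327,180) and (203,243) with yellow bodies, at (147,287) with a green body, and at (245,268) with a white body. The white one, top (400,210), is the detector. The lamp is at scene (385,175), top (240,189). The blue book, the blue block and the keyboard are distractors. The orange flap bar is at scene (365,176), top (298,187), and it leans towards the robot.

```bash
cat > meas.py <<'E'
from h import *
def ana(cam,fn):
    z=np.load('pics/'+fn+'.npz');p=z['p'];d=z['d'];P=cloud(cam,d);hsv=cv2.cvtColor(p,cv2.COLOR_RGB2HSV)
    H,S,V=[hsv[:,:,i].astype(int) for i in range(3)]
    def near(c,r):return np.hypot(P[:,:,0]-c[0],P[:,:,1]-c[1])<r
    red=((H<6)|(H>174))&(S>150)&(V>90); blue=(H>100)&(H<125)&(S>150)&(V>90); orange=(H>7)&(H<18)&(S>170)&(V>150)
    for n,mk,c,r in(('lamp',blue,(.49,.275),.08),('det',red,(.435,-.288),.08)):
        Q=P[mk&near(c,r)&(P[:,:,2]>.05)];
        A=np.c_[Q[:,:2],np.ones(len(Q))];w=np.linalg.lstsq(A,Q[:,2],rcond=None)[0]
        for _ in range(5):
            e=abs(A@w-Q[:,2]);g=e<.006;w=np.linalg.lstsq(A[g],Q[g,2],rcond=None)[0]
        Q=Q[g]; up=w[:2]/np.hypot(*w[:2])
        rect=cv2.minAreaRect((Q[:,:2]*1000).astype(np.float32))
        print(cam,n,len(Q),'plane',w.round(3),'angle',np.arctan(np.hypot(*w[:2])).round(3),'uphill az',np.arctan2(up[1],up[0]).round(3),'rect',np.round(rect[0]),np.round(rect[1]),round(rect[2],1),'z',Q[:,2].min().round(3),Q[:,2].max().round(3))
        print(cv2.boxPoints(rect).round().tolist())
    mk=orange&near((.55,.04),.12)&(P[:,:,2]>.15)&(P[:,:,2]<.21);Q=P[mk];c=np.median(Q,0) if len(Q) else None
    if len(Q):
        _,_,vt=np.linalg.svd(Q-Q.mean(0));print(cam,'bar',len(Q),Q.mean(0).round(4),vt[0].round(3),'ends',np.percentile((Q-Q.mean(0))@vt[0],[2,98]).round(3))
    mk=near((.57,.035),.15)&(abs(P[:,:,2]-.012)<.006)&(S<60)&(V>130);Q=P[mk]
    rect=cv2.minAreaRect((Q[:,:2]*1000).astype(np.float32));print(cam,'base',len(Q),rect)
if __name__=='__main__':
    ana('scene','scene1.png');ana('top','top1.png')
    a=cv2.imread('pics/top1.png')
    cv2.imwrite('pics/crop.png',np.hstack([cv2.resize(a[140:240,210:340],None,fx=3,fy=3,interpolation=2),cv2.resize(a[170:270,370:470],None,fx=3,fy=3,interpolation=2)]))
E
python3 meas.py
```

```text
scene lamp 417 plane [-0.597 -0.05   0.423] angle 0.54 uphill az -3.058 rect [492. 281.] [ 81. 104.] 3.4 z 0.09 0.14
[[448.0, 330.0], [455.0, 226.0], [536.0, 231.0], [529.0, 335.0]]
scene det 1008 plane [-0.426  0.063  0.287] angle 0.406 uphill az 2.995 rect [ 436. -286.] [103.  87.] 81.0 z 0.063 0.105
[[385.0, -330.0], [471.0, -343.0], [488.0, -241.0], [401.0, -228.0]]
scene base 1470 ((589.8646240234375, 35.294410705566406), (154.11984252929688, 174.87335205078125), 71.23065948486328)
top lamp 510 plane [-0.594 -0.047  0.416] angle 0.537 uphill az -3.063 rect [489. 282.] [ 80. 101.] 5.3 z 0.084 0.139
[[444.0, 328.0], [454.0, 228.0], [533.0, 235.0], [524.0, 336.0]]
top det 562 plane [-0.436  0.068  0.29 ] angle 0.415 uphill az 2.987 rect [ 431. -288.] [101.  84.] 81.7 z 0.06 0.106
[[382.0, -332.0], [465.0, -344.0], [480.0, -245.0], [396.0, -233.0]]
top bar 47 [0.4896 0.0675 0.1864] [-0.317 -0.948  0.006] ends [-0.037  0.038]
top base 956 ((585.0433959960938, 33.0721435546875), (149.43582153320312, 169.52830505371094), 71.30009460449219)
```

View pics/crop.png

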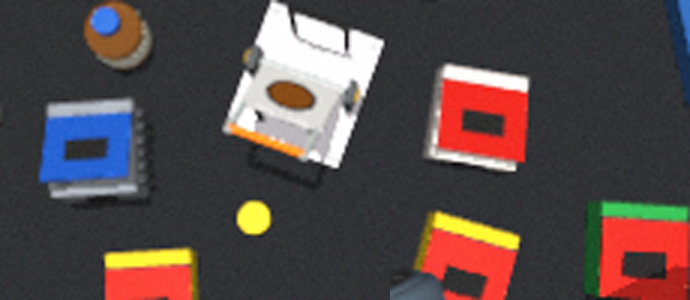

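The crop confirms the white-bodied detector at (485,120) and the grey finned lamp at (90,145). Both hinges are on the side away from the robot. I'll press the lamp cover first.

```bash
cat >> h.py <<'E'
def down(yaw):  # tool down, tool y along direction yaw
    y=np.array([np.cos(yaw),np.sin(yaw),0]);z=np.array([0,0,-1.]);return np.c_[np.cross(y,z),y,z]
def pick(pos,yaw):
    q0=np.array(m.current_qpos());best=None
    for k in(0,np.pi):
        q=m.inverse_kinematics(pos,down(yaw+k))
        if q is not None and (best is None or abs(q[5])<best[0]): best=(abs(q[5]),down(yaw+k),q)
    return best[1]
def press(hinge,yaw,ztop,zpad):
    x=np.array([np.cos(yaw),np.sin(yaw)]);at=lambda s,z:[*(hinge-s*x),z]
    R=pick(at(.037,.30),yaw+np.pi/2)
    m.move_ptp(at(.037,.30),R); m.move_l(at(.037,zpad+.02),max_speed=.2)
    print('above',m.current_time(),np.round(m.current_force(),1))
    m.move_l(at(.047,ztop+.008),max_speed=.025); print(np.round(m.current_force(),1))
    z=ztop+.008
    while z>ztop-.004:
        z-=.0015; m.move_l(at(.048,z),max_speed=.025); f=np.array(m.current_force());print(round(z,4),np.round(f,1),np.round(m.current_ee_pos(),4))
        if f[2]>14 and z<ztop+.004: break
    m.move_l(at(.048,z+.03),max_speed=.1); m.move_l(at(.048,.30),max_speed=.3); print('t',m.current_time())
E
python3 - <<'E'
from h import *
m.set_gripper(0.0,30)
p=np.array(m.current_ee_pos());m.move_l([p[0],p[1],.30],max_speed=.2)
press(np.array([.527,.2845]),.075,.091,.117)
save('scene','scene2.png')
E
python3 - <<'E'
import sys;sys.path.insert(0,'.')
E
```

```text
above 6.3917 [-0.2 -0.  -0.9]
[-1.9 -1.5  6.3]
0.0975 [-1.2 -0.8 -0.2] [0.4791 0.2809 0.0974]
0.096 [0.7 0.1 0.3] [0.479  0.2809 0.0958]
0.0945 [-0.  -0.1 -0.2] [0.4791 0.2809 0.0944]
0.093 [-0.2  1.4  0.1] [0.4791 0.2809 0.0929]
0.0915 [-0.2  0.2  1. ] [0.4791 0.2809 0.0914]
0.09 [-3.2 -1.6 10.8] [0.4793 0.281  0.0908]
0.0885 [-8.5 -3.9 24.3] [0.4793 0.2811 0.0904]
t 11.075
```

```bash
python3 - <<'E'
from h import *
press(np.array([.473,-.293]),-.148,.066,.088)
p=np.array(m.current_ee_pos())
R=pick([.44,-.1,.32],np.radians(-18.7)); m.move_ptp([.40,-.05,.32],R); m.set_gripper(.6,30)
save('scene','scene3.png');save('top','top3.png')
import meas
meas.ana('scene','scene3.png');meas.ana('top','top3.png');print(m.current_time(),m.current_grip_width())
E
```

```text
above 14.2833 [-0.7 -0.6  0.2]
[-1.7  0.5  3.6]
0.0725 [ 0.  -0.7 -0.3] [ 0.4255 -0.2859  0.0723]
0.071 [-0.2  0.1  0.3] [ 0.4255 -0.2859  0.0708]
0.0695 [ 0.  -0.4 -0.1] [ 0.4255 -0.2859  0.0694]
0.068 [0.9 1.  0.2] [ 0.4255 -0.2859  0.0679]
0.0665 [ 0.4 -0.5 -0.6] [ 0.4255 -0.2859  0.0664]
0.065 [-3.8  2.5 11.6] [ 0.4256 -0.2861  0.0657]
0.0635 [-8.7  4.9 27.8] [ 0.4256 -0.2862  0.0653]
t 18.8917
scene lamp 374 plane [0.    0.001 0.092] angle 0.001 uphill az 1.472 rect [483. 281.] [ 91. 111.] 7.0 z 0.087 0.098
[[431.0, 331.0], [444.0, 221.0], [535.0, 232.0], [521.0, 342.0]]
scene det 765 plane [0.001 0.003 0.067] angle 0.003 uphill az 1.384 rect [ 429. -285.] [101.  95.] 81.5 z 0.061 0.071
[[375.0, -328.0], [468.0, -342.0], [483.0, -242.0], [390.0, -228.0]]
scene bar 7 [0.5    0.0744 0.1835] [-0.299 -0.954 -0.012] ends [-0.02   0.016]
scene base 1467 ((589.9675903320312, 35.13385009765625), (154.41224670410156, 177.76119995117188), 71.05866241455078)
top lamp 602 plane [-0.006 -0.002  0.094] angle 0.006 uphill az -2.873 rect [481. 281.] [ 92. 100.] 5.3 z 0.084 0.096
[[430.0, 326.0], [440.0, 227.0], [531.0, 236.0], [522.0, 335.0]]
top det 616 plane [ 0.006 -0.009  0.06 ] angle 0.011 uphill az -0.963 rect [ 425. -287.] [101.  92.] 81.8 z 0.059 0.071
[[372.0, -331.0], [463.0, -344.0], [477.0, -244.0], [387.0, -231.0]]
top bar 49 [0.4896 0.0671 0.1868] [-0.315 -0.949 -0.   ] ends [-0.038  0.037]
top base 832 ((588.340576171875, 31.648765563964844), (148.94802856445312, 162.03329467773438), 71.40141296386719)
20.475 0.597629891332686
```

View pics/scene3.png

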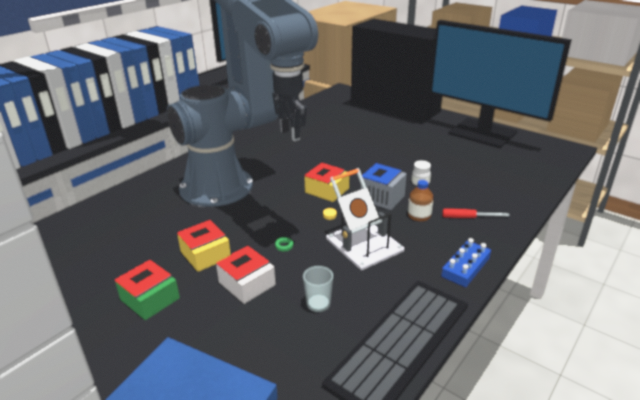

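Both covers lie flat, with fitted angles of about 0, at scene (383,178) and (245,268). The flap looks different in this view from scene1, though the top camera gives the same bar position, so I'll check it in close crops.

```bash
python3 - <<'E'
from h import *
a=[cv2.resize(cv2.imread(f'pics/scene{i}.png')[155:270,310:420],None,fx=2.4,fy=2.4,interpolation=2) for i in(1,2,3)]
b=[cv2.resize(cv2.imread(f'pics/top{i}.png')[135:205,260:370],None,fx=2.4,fy=2.4,interpolation=2) for i in(1,3,3)]
cv2.imwrite('pics/c2.png',np.vstack([np.hstack(a),np.hstack(b)]))
print(proj('scene',np.array([.49,.067,.1835])),proj('scene',np.array([.492,.066,.1835])+.038*np.array([.315,.949,0])))
for c in('scene','top'):print(c,[(np.round(r['at'],3),round(r['confidence'],2)) for r in m.look_for(c,'flap_bar')])
E
```

```text
[343.44553457 174.38691451] [354.65530162 171.03471222]
scene [(array([0.551, 0.043, 0.115]), 0.77)]
top [(array([0.545, 0.049, 0.118]), 0.86)]
```

View pics/c2.png

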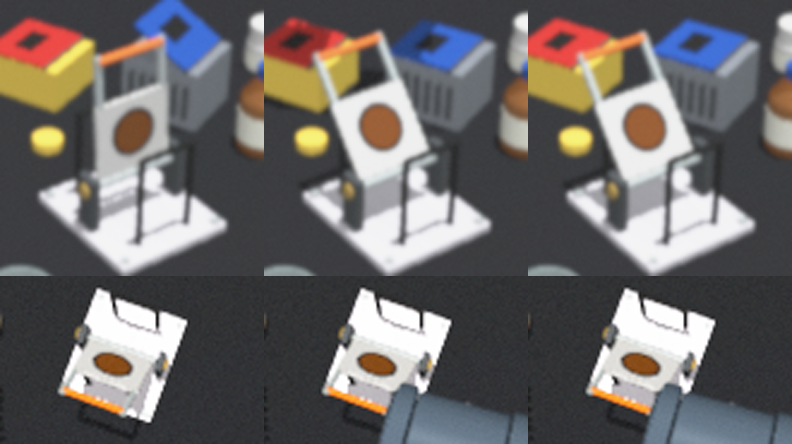

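At t=0 the flap was still falling. It now rests on its -0.7 stop, on the robot side, with the bar at scene (345,174). I'll grip it.

```bash
cat >> h.py <<'E'
YAW=np.radians(-18.7);X=np.array([np.cos(YAW),np.sin(YAW),0])
def favg(n=8):
    F=[]
    for _ in range(n): F.append(m.current_force()); m.dwell(.02)
    return np.mean(F,0)
E
python3 - <<'E'
from h import *
b=np.array([.491,.0667,.1835]);tcp=b-[0,0,.019]
R=pick(tcp,YAW);print(R[:,1])
m.move_ptp(tcp+[0,0,.09],R); m.move_l(tcp,max_speed=.12); m.dwell(.2)
f0=favg();print(f0.round(2),np.round(m.current_ee_pos(),4),m.current_time())
m.set_gripper(0.0,25);m.dwell(.3)
f=favg();print((f-f0).round(2),'along x',(f-f0)@X,m.current_grip_width(),m.current_grip_force(),np.round(m.current_ee_pos(),4),m.current_time())
save('scene','scene4.png');save('top','top4.png')
a=cv2.imread('pics/scene4.png')[140:270,300:430];b=cv2.imread('pics/top4.png')[120:220,240:370]
cv2.imwrite('pics/c4.png',np.hstack([cv2.resize(a,(390,390),interpolation=2),cv2.resize(b,(400,390),interpolation=2)]))
E
```

```text
[ 0.94721028 -0.32061299  0.        ]
[ 0.14  0.09 -0.04] [0.4911 0.0667 0.1648] 22.5
[ 8.95 -3.66 -5.22] along x 9.654933354428945 0.10453974835886228 27.06142008304596 [0.4926 0.0662 0.1648] 23.3833
```

View pics/c4.png

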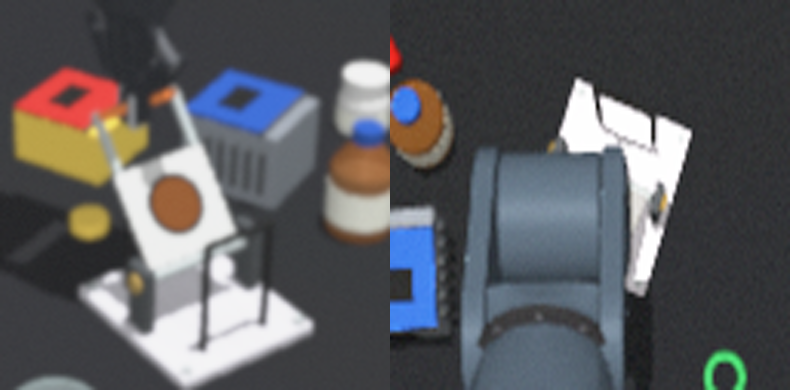

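The bar is gripped at (145,103), and the stop is pushing back with about 10 N. I'll ease off to zero force to find the exact -0.7 reference.

```bash
python3 - <<'E'
from h import *
t0=np.array([.491,.0667,.1645])
for s in (.0005,.001,.0015,.002,.0025,.003,.0035):
    m.move_l(t0+s*X,max_speed=.02); m.dwell(.1);f=favg(6);p=np.array(m.current_ee_pos());print(s,round(f@X,2),round(f[2],2),((p-t0)@X*1000).round(2),p.round(4)[2])
    if abs(f@X)<.8: break
print(m.current_time())
E
```

```text
0.0005 6.43 -2.9 1.66 0.1647
0.001 5.61 -1.46 1.65 0.1647
0.0015 3.06 2.46 1.64 0.1646
0.002 -0.02 5.59 1.69 0.1646
25.2833
```

```bash
python3 - <<'E'
from h import *
t0=np.array([.491,.0667,.1645]);L=.155
ref=t0+.00165*X; 
for a in np.linspace(-.7,0,13)[1:]:
    p=ref+L*(np.sin(a)+np.sin(.7))*X+[0,0,L*(np.cos(a)-np.cos(.7))]
    m.move_l(p,max_speed=.05)
m.dwell(.4);f=favg();q=np.array(m.current_ee_pos());print('err mm',((q-p)*1000).round(2),f.round(2),f@X,m.current_grip_width(),m.current_grip_force(),m.current_time(),np.round(np.abs(m.current_joint_vel()).max(),4))
for c in('scene','top'):
    pc,d=save(c,c+'5.png')
    P=cloud(c,d);h=np.array([.5871,.0342,.065]);Y=np.array([-X[1],X[0],0])
    r=P-h;x=r@X;y=r@Y;z=r[:,:,2]
    hsv=cv2.cvtColor(pc,cv2.COLOR_RGB2HSV)
    k=(abs(x)<.035)&(abs(y)<.045)&(z>.015)&(z<.088)&((hsv[:,:,1]<60)&(hsv[:,:,2]>120)|(hsv[:,:,1]>120))
    if k.sum()>20:
        s=np.polyfit(z[k],x[k],1);g=abs(np.polyval(s,z[k])-x[k])<.005;s=np.polyfit(z[k][g],x[k][g],1);print(c,k.sum(),g.sum(),'tilt',s)
a=cv2.imread('pics/scene5.png')[120:270,300:450];b=cv2.imread('pics/top5.png')[100:240,240:380]
cv2.imwrite('pics/c5.png',np.hstack([cv2.resize(a,(395,395),interpolation=2),cv2.resize(b,(395,395),interpolation=2)]))
E
```

```text
err mm [-0.14  0.03 -0.13] [-1.55  0.37 -0.21] -1.5905699094955013 0.10449109316267696 27.69430160522461 29.8083 0.0018
scene 479 473 tilt [0.0059589  0.00329595]
```

View pics/c5.png

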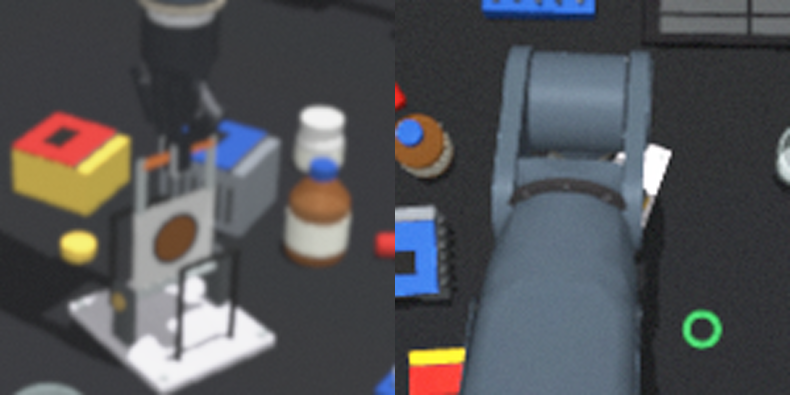

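The flap stands upright with a measured tilt of 0.006 rad and is gripped at (180,155). The blue cover is shut, nothing has been disturbed and the arm is at rest.

```bash
python3 - <<'E'
from h import *
print(m.sign_off(),m.current_time())
E
```

```text
the job is handed in; nothing more can be done
the job is handed in; nothing more can be done
```

The job is handed in: both covers are snapped shut, and the flap is gripped and motionless at its balance point (camera fit within 0.006 rad of upright), at about 30 s of the 64 s allowed.

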